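# Hang the saddle and pump the bonding clamp

### The job

Hang the loose arch-shaped plastic saddle centrally over the cross-bar of the bonding clamp, one leg each side of the bar, and let go of it. Then work the clamp only by its two upright squeeze levers: squeeze and let them spring fully back, stroke after stroke, until the ratchet has driven the jaw's sprung steel plate against the heat-sink block and pushed the block against the saddle's leg with the plate sunk about half-way into its spring travel (never near its stop, or the block is crushed). Finish while still holding the levers squeezed like that, because the clamp slackens when they are released; leave the other things on the bench alone.

Things in the scene. Friction and masses are not known exactly. Their poses are not given: they have to be found in the camera images.
- bar_mid (a point): Centre of the top face of the clamp's steel cross-bar, 44 mm above the bench. Axes are the clamp's: y = clamping direction (away from the levers), x = along the bar, z up. The clamp is fixed; base plate 130 (x) x 285 (y) x 12 mm. The bar is 16 x 16 mm, 86 mm free between its two posts, nothing above it, 16 mm clear below it.
- levers_mid (a point): Point half-way between the two upright black squeeze levers, 90 mm above the bench, 190 mm from bar_mid along the clamp's -y; same axes. One lever at -y, one at +y. Each grip is 26 (x) x 10 (y) mm, from 67 to 113 mm above the bench; yoke 64 mm wide (x) and housing below. Outer faces 64 mm apart when released, 39 mm fully squeezed (at 90 mm height).
- lever (a joint): Lean of each lever, rad: 0 released, 0.2 fully squeezed. Geared: both lean in alike, sprung back; each moves 66 mm per rad at 90 mm height. Once a tooth (every 5 mm) engages, squeezing feeds the jaw 80 mm per rad, 10 to 15 mm a full stroke. Let back, a free jaw stays; a loaded one slips back till the plate is sunk 2 mm or less. Takes 4 N in all when free, about 20 N at half plate travel.
- jaw (a joint): How far the jaw is driven along the clamp's +y, m: 0 fully back, 0.060 at most. A friction of 3 N holds it. About 35 to 45 mm of feed is needed in all.
- plate (a joint): How far the sprung steel plate on the front of the jaw (42 x 32 x 6 mm) is sunk back towards the jaw, m: 0 free, 0.012 at its stop; spring 1.5 N per mm. Half-way is 0.006.
- plate_face (a point): Centre of the front face of the sprung plate, 34 mm above the bench, facing the clamp's +y. The gap with bare rods between the plate and the grey jaw head behind it is 14 mm when free, 8 mm at half-way.
- block_center (a point): Centre of the loose block: finned aluminium heat sink with a black module on its +y side, 50 (x) x 40 (y) x 38 mm high, 150 g. It stands on the base plate between two low guide ledges, between plate and cross-bar, and slides along y when pushed. At the start its +y face is at least 27 mm short of the middle of the bar.
- saddle_fin (a point): Centre of the upright grip fin of the loose grey saddle: fin 36 (x) x 12 (y, pinch here) x 40 mm high, its centre 54 mm above the feet. The saddle is an arch, 44 (x) x 36 (y) x 74 mm, 80 g: two legs 6 mm thick, 26 mm long, 24 mm free between them, under a crown 8 mm thick. Its x runs along the tunnel and must lie along the bar. Same when turned half round.
- saddle_seat (a point): Centre of the underside of the saddle's crown, 28 mm below saddle_fin; it comes to rest on top of the bar at bar_mid.

How it is judged:
On the way, in this order (a step that is already met when the one before it is completed fails the run):
1. the saddle hangs on the cross-bar, its crown resting on it, let go and at rest (z of saddle_seat in the frame of bar_mid between -0.003 and 0.004 m and y of saddle_seat in the frame of bar_mid between -0.008 and 0.008 m and x of saddle_seat in the frame of bar_mid between -0.018 and 0.018 m and angle between saddle_seat's own z axis and vertical below 0.12 rad and linear speed of saddle below 0.02 m/s and contact force between the fingers and saddle below 0.05 N and contact force between saddle and clamp above 0.3 N), for 0.2 s.
2. the levers have been squeezed well in while the plate still stands free (value of joint lever above 0.06 rad and value of joint plate below 0.003 m), for 0.02 s.
3. the levers have been let spring back (value of joint lever below 0.03 rad), for 0.05 s.
4. the plate presses the block against the saddle (contact force between block and saddle above 2 N and value of joint plate above 0.003 m), for 0.1 s.
At the end, for the whole second after the job is handed in: Levers still held squeezed (over 0.02 rad); plate sunk 4 to 9 mm, pressing the upright block (over 4 N) against the saddle (over 2.5 N); saddle upright on the bar, crown within 4 mm of its top and 18 mm of its middle; robot touches neither saddle nor block (z of saddle_seat in the frame of bar_mid between -0.003 and 0.004 m and y of saddle_seat in the frame of bar_mid between -0.008 and 0.008 m and x of saddle_seat in the frame of bar_mid between -0.018 and 0.018 m and angle between saddle_seat's own z axis and vertical below 0.12 rad and value of joint plate between 0.004 and 0.009 m and value of joint lever above 0.02 rad and (contact force between the fingers and lever above 1 N or contact force between the fingers and lever_b above 1 N) and contact force between plate and block above 4 N and contact force between block and saddle above 2.5 N and contact force between saddle and clamp above 2 N and contact force between the arm and saddle below 0.05 N and contact force between the arm and block below 0.05 N and z of block_center in the frame of bar_mid below -0.008 m and angle between block_center's own z axis and vertical below 0.1 rad and linear speed of block below 0.01 m/s); the arm keeps its last pose, push and grip.
It fails at once if the plate is driven near its stop (sunk more than 11 mm): the block is crushed (value of joint plate above 0.011 m).
It fails at once if the robot pushes the jaw, the plate or the block instead of using the levers (contact force between the arm and jaw above 3 N or contact force between the arm and block above 3 N).
It fails at once if a bystander is moved more than 3 cm (distance of any of multimeter, cup_screws, kapton_roll, driver_red, wash_bottle from where it was at the start of the episode above 0.03 m).
It also fails if it takes over 72 s, if anything falls off the work surface, if the arm or the gripper's body presses on something with over 40 N, if the wrist force passes 120 N, or if a joint passes its speed limit or range.

### The arm

A 7-joint arm with a two-finger parallel gripper is mounted at the origin on a cart in front of the work surface, level with it; the furniture and walls round the work are solid. World frame = base frame: x ahead of the robot, y to its left, z up, the work surface at z = 0. Lengths are in m, angles in rad, forces in N, time in s.
With the tool pointing down it reaches from about 0.4 to 0.875 m from the base axis. Payload 6.5 kg.
Tool frame: the origin (TCP) lies between the finger pads; the fingertips stand 11 mm ahead of it and the grasp point (between the pads) lies 8 mm behind it; z points along the fingers, y is the line along which they close (so a half turn about z gives the same grasp; the last joint's range is limited). The gripper opens to 85 mm and grips with 20 to 120 N. Pads are 22 mm wide; open, the fingers measure 114 mm over their backs; the gripper's body (76 mm by 85 mm) begins 54 mm behind the grasp point. The pads swing forward as they close: fully open they stand 13 mm farther back than shut.
Start: joints at [1.095, 0.536, -0.004, 1.538, 0.003, 1.067, -0.071], TCP at [0.259, -0.596, 0.242] pointing down, gripper open.
Joint ranges: [-2.7, 2.7], [-0.37, 2.16], [-1.27, 1.26], [0.24, 2.4], [-1.31, 4.45], [0.19, 1.91], [-2.76, 2.76]. Speed limits (rad/s): [2.39, 2.39, 3.14, 3.14, 3.14, 3.14, 3.14].

### API

Orientations are given as a rotation vector (axis times angle).
In Python, from bench import ctrl gives the robot as it stands. Calls block until the motion is done:
- ctrl.move_to(position, orientation): joint-space move of the TCP to a pose.
- ctrl.move_straight(position, rot=None, max_speed=0.15, guard=None): straight line of the TCP; rot=None keeps the orientation; max_speed is the mean speed in m/s. With guard (N) it stops when the force on the tool has changed by that much, and returns True; else False.
- ctrl.move_joints(angles): joint-space move.
- ctrl.ungrasp() and ctrl.grab(): open the fingers fully, or close them until they stop; the grip force is fixed at half the most.
- ctrl.wait(seconds).
- ctrl.solve_ik(position, orientation): joint angles nearest the present ones, or None.
- ctrl.state(): the state.
- ctrl.get_image(name): name is "scene" or "top"; returns (picture, depth): 480x640x3 uint8, red, green, blue; 480x640 float32, m along the optical axis (not along the pixel's ray), 0 where there is no reading.
- ctrl.get_calibration(name): a dict with "fx", "fy", "cx", "cy" (pixels), "k1" (the pictures are not rectified: a ray, as slopes to the right and down, at radius r is drawn at 1 + k1 r^2 times it, then the intrinsics apply), "R" (3x3) and "t" (3): a world point X has camera coordinates R X + t. Camera axes: x right, y down, z forward; pixel columns grow to the right and rows downward; lengths in m; the calibration is good to about 2 mm. A picture is of the moment at which its call begins. get_calibration takes no time and is no camera call.
A pose or a line that the arm cannot do raises ctrl.IKError and nothing moves.
- ctrl.finish_job(): hands the job in; it is judged then, once.
Trained networks look in the newest picture that a camera, given by its name, has taken for a name from the list of things; names that differ only in an ending like _2 or _b are one class to them, and where a whole thing is asked for, a point or a joint stands for the part that bears it (a point fixed in the world has none). Each returns a list of dicts, best first, with "confidence" (0 to 1); they miss things now and then, are a little off and sometimes report something else, mostly with a low value. They report only what shows in the picture. A call takes as long as a camera call.
- ctrl.look_for(camera, thing): "xyz" ([x, y, z] in m, in world coordinates, good to about 4 mm: the middle of the surface that is visible of it).
- ctrl.trace(camera, thing): "pixels" (480x640 bool, what is visible of it).
The state is a dict: "time": time; "joints": joint angles; "qd": joint speeds; "joint_efforts": joint torques, N m; "ee_pos": TCP position; "tcp_rot": TCP orientation; "wrist_force": force on the tool from outside, world axes, zero at the start; "ft_torque": the same for the moment, N m; "finger_gap": finger opening in m; "gripper_force": force on a finger pad.
Only numpy, scipy, OpenCV 4.12 (cv2) and the standard library are available. Lean on these libraries where they do the work, as an engineer would, in place of code of your own. Each camera call takes 0.05 s, during which the arm holds its last target. There are 200 camera calls.

## Working session

There is one attempt and no reset: what is moved stays moved. The work goes in short steps, each a Python script; the robot and the scene stay as the last script left them, time stands still between calls to the robot, and variables do not carry over. Pictures are saved under pics/ and viewed, at most 10 in all, crops included, and the job is handed in when it is done.

```bash
mkdir -p pics; ls
cat > h.py <<'E'
from bench import ctrl
import numpy as np, cv2
from scipy.spatial.transform import Rotation as Rn
def save(cam,name):
    im,d=ctrl.get_image(cam); cv2.imwrite(f'pics/{name}.png',im[:,:,::-1]); return im,d
def cloud(cam,d):
    c=ctrl.get_calibration(cam); v,u=np.mgrid[0:480,0:640].astype(float)
    K=np.array([[c['fx'],0,c['cx']],[0,c['fy'],c['cy']],[0,0,1]])
    p=cv2.undistortPoints(np.stack([u.ravel(),v.ravel()],1)[:,None],K,np.array([c['k1'],0,0,0.]))[:,0]
    z=d.ravel(); X=np.c_[p*z[:,None],z]
    W=(X-np.array(c['t']))@np.array(c['R']); W[z==0]=np.nan
    return W.reshape(480,640,3)
def down(a): # tool down, tool y axis at angle a (world, rad)
    y=np.array([np.cos(a),np.sin(a),0]); z=np.array([0,0,-1.]); x=np.cross(y,z)
    return Rn.from_matrix(np.c_[x,y,z]).as_rotvec()
E
python3 - <<'E'
from h import *
for cam in ('scene','top'):
    im,d=save(cam,cam+'0'); W=cloud(cam,d); np.save(cam+'0.npy',W)
    for n in ('saddle_fin','block_center','levers_mid','lever','plate','jaw','bar_mid','multimeter','cup_screws','kapton_roll','driver_red','wash_bottle'):
        try: r=ctrl.look_for(cam,n)
        except Exception as e: print(n,e); continue
        print(cam,n,[(np.round(q['xyz'],3).tolist(),round(q['confidence'],2)) for q in r[:2]])
s=ctrl.state(); print(s['time'],s['ee_pos'],s['tcp_rot'],s['finger_gap'])
E
```

```text
pics
scene saddle_fin [([0.5, -0.41, 0.035], 0.95)]
scene block_center [([0.525, -0.116, 0.044], 0.59)]
scene levers_mid [([0.521, -0.168, 0.015], 0.64), ([0.537, -0.282, 0.072], 0.34)]
scene lever [([0.537, -0.278, 0.069], 0.62)]
scene plate [([0.534, -0.162, 0.038], 0.83)]
scene jaw [([0.535, -0.179, 0.041], 0.93)]
scene bar_mid [([0.518, -0.166, 0.014], 0.66), ([0.534, -0.165, 0.036], 0.21)]
multimeter it knows: bar_mid, block_center, jaw, lever, levers_mid, plate, plate_face, saddle_fin, saddle_seat
cup_screws it knows: bar_mid, block_center, jaw, lever, levers_mid, plate, plate_face, saddle_fin, saddle_seat
kapton_roll it knows: bar_mid, block_center, jaw, lever, levers_mid, plate, plate_face, saddle_fin, saddle_seat
driver_red it knows: bar_mid, block_center, jaw, lever, levers_mid, plate, plate_face, saddle_fin, saddle_seat
wash_bottle it knows: bar_mid, block_center, jaw, lever, levers_mid, plate, plate_face, saddle_fin, saddle_seat
top saddle_fin [([0.499, -0.408, 0.035], 0.56)]
top block_center [([0.536, -0.12, 0.049], 0.91)]
top levers_mid [([0.534, -0.184, 0.014], 0.94)]
top lever [([0.536, -0.286, 0.069], 0.75)]
top plate []
top jaw [([0.545, -0.197, 0.04], 0.71)]
top bar_mid [([0.537, -0.183, 0.015], 0.88)]
multimeter it knows: bar_mid, block_center, jaw, lever, levers_mid, plate, plate_face, saddle_fin, saddle_seat
cup_screws it knows: bar_mid, block_center, jaw, lever, levers_mid, plate, plate_face, saddle_fin, saddle_seat
kapton_roll it knows: bar_mid, block_center, jaw, lever, levers_mid, plate, plate_face, saddle_fin, saddle_seat
driver_red it knows: bar_mid, block_center, jaw, lever, levers_mid, plate, plate_face, saddle_fin, saddle_seat
wash_bottle it knows: bar_mid, block_center, jaw, lever, levers_mid, plate, plate_face, saddle_fin, saddle_seat
0.8 [ 0.25895655 -0.59618666  0.24231447] [ 3.07583896e+00  6.39197630e-01 -8.31767464e-05] 0.08569717575805422
```

View pics/scene0.png

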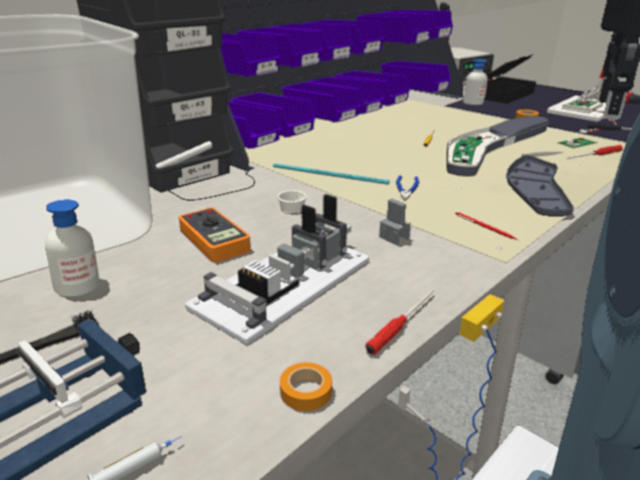

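View pics/top0.png

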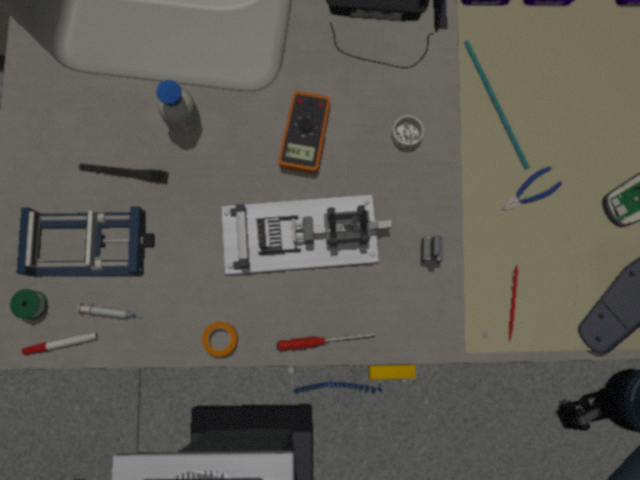

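The top view shows the clamp at cols 222–378, rows 196–273, with the bar at col ≈240 and the levers at cols 335–365. The saddle is at (431,250) and the red driver at (300,343). I'll measure these from the depth.

```bash
python3 - <<'E'
from h import *
for cam in ('top','scene'):
    W=np.load(cam+'0.npy'); P=W.reshape(-1,3); P=P[np.isfinite(P[:,0])]
    def sel(c,r,z0,z1):
        q=P[(np.hypot(P[:,0]-c[0],P[:,1]-c[1])<r)&(P[:,2]>z0)&(P[:,2]<z1)]
        return q
    def rect(n,q):
        if len(q)<5: print(cam,n,len(q)); return
        (c,s,a)=cv2.minAreaRect(q[:,:2].astype(np.float32)); print(cam,n,len(q),'c',np.round(c,4),'size',np.round(s,3),'ang',round(a,1),'zmed',np.round(np.median(q[:,2]),4),'mean',np.round(q.mean(0),4))
    rect('fin',sel((.5,-.41),.06,.062,.09))
    rect('crown',sel((.5,-.41),.06,.02,.045))
    rect('saddleall',sel((.5,-.41),.06,.015,.09))
    rect('levers',sel((.537,-.28),.08,.095,.125))
    rect('leversA',sel((.537,-.255),.025,.095,.125))
    rect('leversB',sel((.537,-.31),.025,.095,.125))
    rect('barzone',sel((.537,-.09),.08,.038,.052))
    rect('base',sel((.525,-.19),.19,.008,.018))
E
python3 - <<'E'
import cv2
a=cv2.imread('pics/top0.png')[180:290,210:460]; b=cv2.imread('pics/scene0.png')[180:340,180:430]
a=cv2.resize(a,(750,330),interpolation=2)
cv2.imwrite('pics/topcrop.png',a)
E
```

```text
top fin 159 c [ 0.5046 -0.4151] size [0.012 0.036] ang 87.2 zmed 0.074 mean [ 0.5038 -0.4146  0.0734]
top crown 325 c [ 0.5048 -0.4158] size [0.037 0.044] ang 85.5 zmed 0.0349 mean [ 0.5024 -0.4118  0.0347]
top saddleall 540 c [ 0.505  -0.4156] size [0.037 0.044] ang 86.0 zmed 0.0368 mean [ 0.5026 -0.4122  0.0467]
top levers 196 c [ 0.5451 -0.2604] size [0.027 0.064] ang 4.5 zmed 0.1125 mean [ 0.5442 -0.2606  0.1112]
top leversA 60 c [ 0.5418 -0.235 ] size [0.007 0.024] ang 89.5 zmed 0.113 mean [ 0.5392 -0.2349  0.112 ]
top leversB 44 c [ 0.5431 -0.2893] size [0.007 0.019] ang 88.2 zmed 0.1126 mean [ 0.5411 -0.289   0.1112]
top barzone 1077 c [ 0.5358 -0.1155] size [0.114 0.106] ang 3.8 zmed 0.0467 mean [ 0.5331 -0.0967  0.0466]
top base 7105 c [ 0.5244 -0.2044] size [0.346 0.336] ang 39.2 zmed 0.0131 mean [ 0.5306 -0.1724  0.0131]
scene fin 155 c [ 0.5045 -0.4146] size [0.014 0.038] ang 85.1 zmed 0.0703 mean [ 0.5028 -0.4125  0.0696]
scene crown 406 c [ 0.5066 -0.4142] size [0.039 0.049] ang 87.7 zmed 0.0327 mean [ 0.5015 -0.4069  0.0319]
scene saddleall 802 c [ 0.5066 -0.4142] size [0.039 0.049] ang 87.7 zmed 0.0368 mean [ 0.5018 -0.4087  0.0425]
scene levers 333 c [ 0.547 -0.258] size [0.028 0.065] ang 4.4 zmed 0.1052 mean [ 0.5442 -0.2556  0.1049]
scene leversA 45 c [ 0.54   -0.2331] size [0.018 0.007] ang 7.9 zmed 0.1084 mean [ 0.5358 -0.2327  0.1067]
scene leversB 32 c [ 0.5422 -0.2876] size [0.014 0.006] ang 7.7 zmed 0.1075 mean [ 0.5387 -0.2878  0.1061]
scene barzone 1633 c [ 0.5362 -0.1145] size [0.115 0.107] ang 3.5 zmed 0.0447 mean [ 0.5317 -0.1007  0.0451]
scene base 4933 c [ 0.5008 -0.1742] size [0.34  0.277] ang 45.1 zmed 0.0119 mean [ 0.5123 -0.1394  0.0122]
```

View pics/topcrop.png

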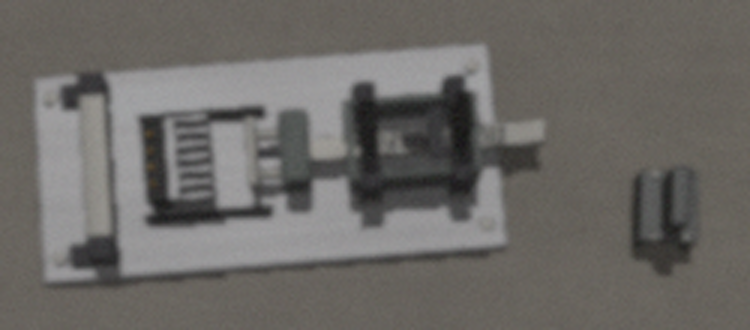

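The crop shows the bar at left, the block and plate in the middle, and the two levers at cols 365 and 460. The saddle lies almost parallel to the bar. The lever centre is (0.545,-0.260) and the clamp yaw about +4°. I'll fit the bar and then pick the saddle.

Run:
```python
from h import *
W=np.load('top0.npy'); P=W.reshape(-1,3); P=P[np.isfinite(P[:,0])]
for cam in('top','scene'):
    W=np.load(cam+'0.npy'); P=W.reshape(-1,3); P=P[np.isfinite(P[:,0])]
    q=P[(abs(P[:,0]-.5325)<.035)&(abs(P[:,1]+.071)<.018)&(P[:,2]>.038)&(P[:,2]<.05)]
    c,s,a=cv2.minAreaRect(q[:,:2].astype(np.float32)); k=np.polyfit(q[:,0],q[:,1],1)
    print(cam,'bar',len(q),c,s,a,'yaw',np.degrees(np.arctan(k[0])),'y at .5325',np.polyval(k,.5325),'z',np.median(q[:,2]))
    q=P[(abs(P[:,0]-.5325)<.09)&(abs(P[:,1]+.071)<.022)&(P[:,2]>.035)&(P[:,2]<.07)]
    print('xrange',q[:,0].min(),q[:,0].max(),'zmax',q[:,2].max())
a=np.radians(86.8)
for b in (a,a-np.pi):
    print(b, ctrl.solve_ik([.5046,-.415,.13],down(b)), ctrl.solve_ik([.5325,-.071,.07],down(b+np.radians(7))))
a=a if False else a
qs=[(np.abs(np.array(j)-ctrl.state()['joints']).max(),b) for b in (a,a-np.pi) if (j:=ctrl.solve_ik([.5046,-.415,.13],down(b))) is not None]
b=min(qs)[1]; print('use',b)
ctrl.move_to([.5046,-.415,.13],down(b))
print(ctrl.move_straight([.5046,-.415,.052],guard=8))
ctrl.grab(); s=ctrl.state(); print(s['time'],s['finger_gap'],s['gripper_force'],s['ee_pos'],s['joints'])
ctrl.move_straight([.5046,-.415,.25],max_speed=.2)
s=ctrl.state(); print(s['time'],s['finger_gap'],s['wrist_force'])
```

```text
top bar 353 (0.5323747396469116, -0.07092702388763428) (0.07072794437408447, 0.016303351148962975) 4.312167167663574 yaw 4.083105817051704 y at .5325 -0.07115539699234899 z 0.04510427679476854
xrange 0.4757552982202783 0.5894010603929154 zmax 0.051594163109145726
scene bar 403 (0.532260000705719, -0.06970284879207611) (0.07054848968982697, 0.01755104586482048) 4.881373405456543 yaw 3.7314716718846292 y at .5325 -0.06812243720054248 z 0.04336983237578461
xrange 0.47572630656166626 0.5906680645707224 zmax 0.04773525953243986
1.514945790731078 [ 1.01766297  0.75171438 -0.60209654  1.58192546  0.49052163  0.96319397
  1.77140024] [ 0.51573469  0.69108146 -0.61468572  1.91748241  0.59100736  0.72039454
  1.18758717]
-1.6266468628587152 [ 0.59251413  0.66869961  0.03934376  1.61123638 -0.03211988  0.86228816
 -0.98235177] [ 0.13416023  0.60490635 -0.1100507   1.94029117  0.11050424  0.60208304
 -1.55214636]
use -1.6266468628587152
False
3.3667 0.0113497318212705 60.11755585670471 [ 0.50466949 -0.41501821  0.05209654] [ 0.59694503  0.77690006  0.03285988  1.63408093 -0.03453451  0.73106141
 -0.98051485]
4.5083 0.011184689692533228 [ 0.39185009  0.21068161 -0.96228154]
```

Run:
```python
from h import *
o=down(np.radians(-85.9)); x,y=.5328,-.0706
ctrl.move_to([x,y,.17],o)
ctrl.move_straight([x,y,.105],max_speed=.1)
save('scene','hover'); im,d=ctrl.get_image('top'); W=cloud('top',d)
print(ctrl.look_for('top','saddle_fin')[:1])
print(ctrl.state()['time'],ctrl.state()['wrist_force'])
im=cv2.imread('pics/hover.png')[220:350,170:310]; cv2.imwrite('pics/hoverc.png',cv2.resize(im,None,fx=4,fy=4,interpolation=2))
```

```text
[{'xyz': [0.5167, -0.0746, 0.0856], 'confidence': 0.79}]
6.7917 [-0.31072058 -0.19989758 -0.98296594]
```

View pics/hoverc.png

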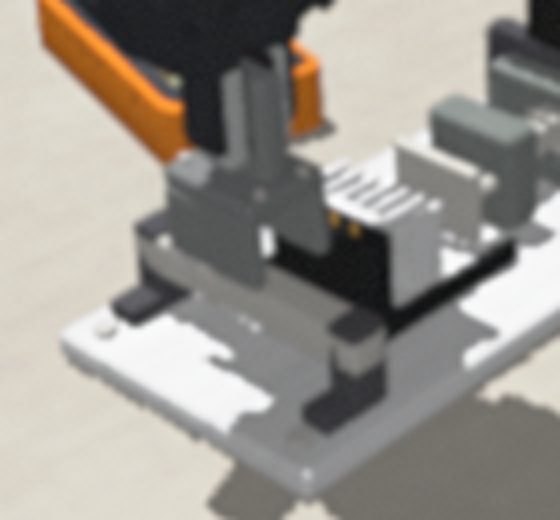

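The saddle is upright over the bar with one leg on each side of it (crop centre about 250,200). I'll lower it with a guard.

Run:
```python
from h import *
x,y=.5328,-.0706
print(ctrl.move_straight([x,y,.0695],max_speed=.04,guard=6)); s=ctrl.state(); print(s['ee_pos'],s['wrist_force'],s['time'])
if s['ee_pos'][2]<.074:
    ctrl.ungrasp(); ctrl.move_straight([x,y,.19],max_speed=.2); ctrl.wait(.2)
    ctrl.move_to([.5455,-.2604,.19],down(np.radians(-85.9)))
    save('scene','placed'); im,d=save('top','placedt'); W=cloud('scene',d*0+ctrl.get_image('scene')[1])
    P=W.reshape(-1,3); q=P[(np.hypot(P[:,0]-x,P[:,1]-y)<.04)&(P[:,2]>.08)&(P[:,2]<.1)]
    print(cv2.minAreaRect(q[:,:2].astype(np.float32)),np.percentile(q[:,2],[5,50,95]))
    print(ctrl.state()['time'])
    im=cv2.imread('pics/placed.png')[180:350,170:370]; cv2.imwrite('pics/placedc.png',cv2.resize(im,None,fx=3.5,fy=3.5,interpolation=2))
```

```text
True
[ 0.53227379 -0.07056065  0.0700232 ] [-1.26393233  0.18111165  4.30747935] 7.6167
((0.5324113368988037, -0.06914529949426651), (0.03606628254055977, 0.012912879697978497), 2.482353925704956) [0.08081187 0.08892102 0.09217759]
10.2083
```

View pics/placedc.png

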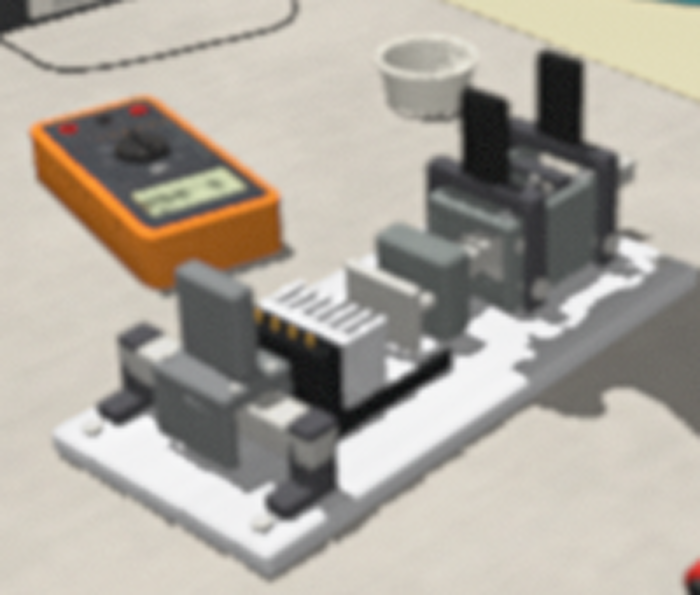

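The saddle hangs upright on the bar (crop 210,370) with the levers free. I'll straddle the levers and push one of them with the open gripper's inner pad, which gives continuous control of the stroke.

```bash
cat >> h.py <<'E'
YW=np.radians(4.1); U=np.array([-np.sin(YW),np.cos(YW),0]); C=np.array([.5451,-.2604,.080])
def at(s,v=.05,guard=None):
    r=ctrl.move_straight(C+U*s,max_speed=v,guard=guard); st=ctrl.state()
    return r,round(float((st['ee_pos']-C)@U)*1e3,2),round(float(st['wrist_force']@U),2)
def parts():
    # y along clamp (mm from bar) of the leading top edges of plate / jaw head, block, saddle
    im,d=ctrl.get_image('scene'); W=cloud('scene',d); B=np.array([.5325,-.0705,0]); V=np.array([np.cos(YW),np.sin(YW),0])
    out={}
    for n in ('plate','jaw','block_center'):
        r=ctrl.trace('scene',n)
        if not r: out[n]=None; continue
        q=W[r[0]['pixels']]; q=q[np.isfinite(q[:,0])&(q[:,2]>.025)]; y=(q-B)@U
        out[n]=np.round(np.percentile(y,[5,50,95])*1e3,1).tolist()
    return out
E
python3 - <<'E'
from h import *
ctrl.move_straight(C,max_speed=.12,guard=10); print(ctrl.state()['ee_pos'],ctrl.state()['wrist_force']); print(parts())
for s in (.008,.010,.012,.014,.017,.020,.0225):
    print(at(s,.05,25))
print(parts())
print(at(0.004,.06)); ctrl.wait(.1); print(parts(),ctrl.state()['time'])
E
```

```text
[ 0.54573966 -0.2606563   0.08077874] [ 0.15430297 -0.17082504  0.31401219]
{'plate': [-95.1, -91.1, -89.3], 'jaw': [-164.9, -111.1, -89.6], 'block_center': [-65.0, -44.0, -28.7]}
(False, 8.83, 0.42)
(False, 9.96, 0.19)
(False, 11.43, -1.6)
(False, 13.49, -3.16)
(False, 15.7, -5.28)
(False, 18.27, -6.75)
(False, 20.47, -8.62)
{'plate': None, 'jaw': [-165.9, -103.0, -81.3], 'block_center': [-65.4, -43.6, -28.9]}
(False, 4.5, 0.3)
{'plate': [-84.6, -82.1, -80.6], 'jaw': [-156.0, -102.5, -81.2], 'block_center': [-65.8, -43.8, -28.8]} 14.2417
```

Run:
```python
from h import *
for k in range(2):
    for s in (.012,.018,.023,.0255):
        print(at(s,.06,25))
    print(at(0.004,.08)); ctrl.wait(.1); print(parts(),ctrl.state()['time'])
```

```text
(False, 12.04, -1.53)
(False, 16.69, -4.95)
(False, 21.1, -6.95)
(False, 22.45, -9.32)
(False, 4.29, -0.95)
{'plate': [-74.3, -71.3, -68.9], 'jaw': [-161.9, -94.8, -72.2], 'block_center': [-64.8, -43.6, -28.8]} 15.9917
(False, 11.85, -1.41)
(False, 16.51, -6.1)
(False, 20.74, -7.81)
(False, 22.31, -8.71)
(False, 4.33, -0.24)
{'plate': [-60.4, -57.3, -54.9], 'jaw': [-157.2, -82.2, -58.7], 'block_center': [-54.0, -37.0, -16.0]} 17.7417
```

Run:
```python
from h import *
for s in (.012,.014,.016,.018,.0195,.021,.0225):
    r=at(s,.04,30); ctrl.wait(.1); st=ctrl.state()
    f=float(st['wrist_force']@U); p=round(float((st['ee_pos']-C)@U)*1e3,2); print(s,p,round(f,2))
    if abs(f)>16: break
print(parts(),ctrl.state()['time'])
im,_=save('scene','sq'); cv2.imwrite('pics/sqc.png',cv2.resize(cv2.imread('pics/sq.png')[200:330,190:350],None,fx=4.5,fy=4.5,interpolation=2))
```

```text
0.012 11.44 -3.84
0.014 12.33 -6.49
0.016 13.36 -8.81
0.018 14.4 -10.42
0.0195 15.06 -12.6
0.021 15.77 -14.72
0.0225 16.51 -16.47
{'plate': [-68.2, -56.2, -52.2], 'jaw': [-156.7, -78.6, -57.3], 'block_center': [-52.0, -36.5, -17.1]} 20.4917
```

View pics/sqc.png

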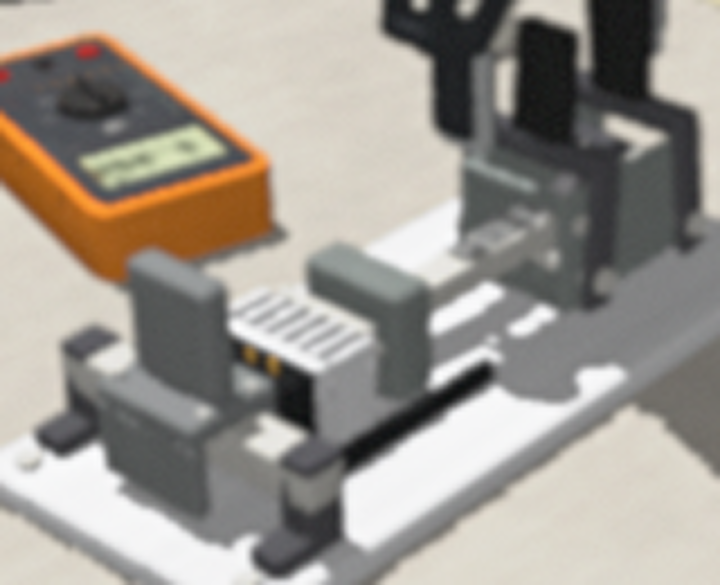

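The block is against the saddle, and the jaw head hides the plate gap in this view. I'll rectify the top view at plate height and compare it with the start picture, where the gap was 14 mm.

```bash
cat >> h.py <<'E'
def rect_top(im,z=.05):
    c=ctrl.get_calibration('top'); B=np.array([.5325,-.0705,z]); V=np.array([np.cos(YW),np.sin(YW),0])
    yy=np.arange(-125,15,.2)*1e-3; xx=np.arange(30,-30,-.2)*1e-3
    X=B+yy[None,:,None]*U+xx[:,None,None]*V
    K=np.array([[c['fx'],0,c['cx']],[0,c['fy'],c['cy']],[0,0,1]])
    p,_=cv2.projectPoints(X.reshape(-1,1,3),cv2.Rodrigues(np.array(c['R']))[0],np.array(c['t'],float),K,np.array([c['k1'],0,0,0.]))
    p=p.reshape(len(xx),len(yy),2).astype(np.float32)
    return cv2.remap(im,p[...,0],p[...,1],cv2.INTER_CUBIC)
E
python3 - <<'E'
from h import *
a=rect_top(cv2.imread('pics/top0.png')); im,d=save('top','sqt'); b=rect_top(cv2.imread('pics/sqt.png'))
o=np.vstack([a[40:260],np.full((6,a.shape[1],3),(0,0,255),np.uint8),b[40:260]])
o=cv2.convertScaleAbs(o,alpha=1.6)
for i in range(0,o.shape[1],50): o[:6,i]=(0,255,0); o[220:226,i]=(0,255,0)
cv2.imwrite('pics/rect.png',o); print(o.shape)
E
```

```text
(446, 700, 3)
```

View pics/rect.png

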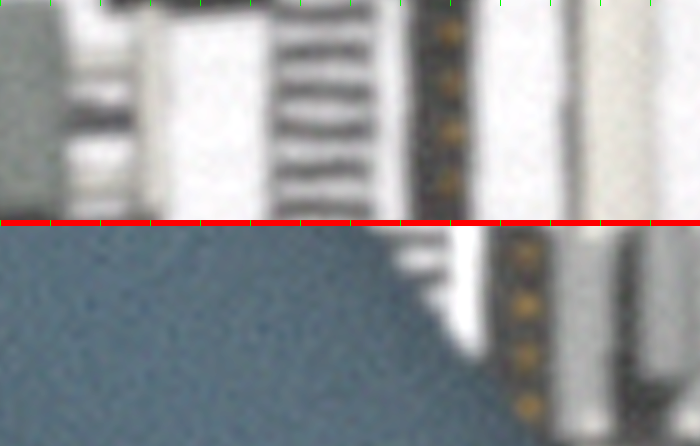

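```bash
cat >> h.py <<'E'
def rect(cam,im,z):
    c=ctrl.get_calibration(cam); B=np.array([.5325,-.0705,z]); V=np.array([np.cos(YW),np.sin(YW),0])
    yy=np.arange(-145,15,.25)*1e-3; xx=np.arange(35,-35,-.25)*1e-3
    X=B+yy[None,:,None]*U+xx[:,None,None]*V
    K=np.array([[c['fx'],0,c['cx']],[0,c['fy'],c['cy']],[0,0,1]])
    p,_=cv2.projectPoints(X.reshape(-1,1,3),cv2.Rodrigues(np.array(c['R']))[0],np.array(c['t'],float),K,np.array([c['k1'],0,0,0.]))
    p=p.reshape(len(xx),len(yy),2).astype(np.float32)
    return cv2.remap(im,p[...,0],p[...,1],cv2.INTER_CUBIC)
E
python3 - <<'E'
from h import *
W=np.load('top0.npy'); P=W.reshape(-1,3); P=P[np.isfinite(P[:,0])]; B=np.array([.5325,-.0705,0]); V=np.array([np.cos(YW),np.sin(YW),0])
y=(P-B)@U; x=(P-B)@V
q=P[(abs(x)<.012)&(y>-.122)&(y<-.115)]; zj=np.median(q[:,2]); print('jaw top z',zj)
a=rect('scene',cv2.imread('pics/placed.png'),zj); b=rect('scene',cv2.imread('pics/sq.png'),zj)
o=cv2.convertScaleAbs(np.vstack([a,np.full((6,a.shape[1],3),(0,0,255),np.uint8),b]),alpha=1.0)
for i in range(0,o.shape[1],40): o[:6,i]=(0,255,0)
cv2.imwrite('pics/rects.png',o); print(o.shape)
E
```

```text
jaw top z 0.05680679719744473
(566, 640, 3)
```

View pics/rects.png

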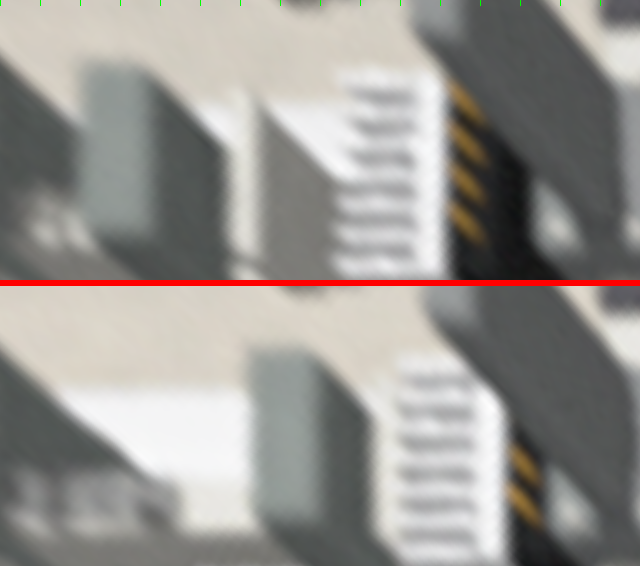

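Run:
```python
from h import *
def match(a,b,r0,r1,c0,c1):
    a=cv2.cvtColor(a,6).astype(np.float32);b=cv2.cvtColor(b,6).astype(np.float32)
    m=cv2.matchTemplate(b[r0-6:r1+6],a[r0:r1,c0:c1],cv2.TM_CCOEFF_NORMED); _,v,_,l=cv2.minMaxLoc(m)
    return (l[0]-c0)*.25,l[1]-6,round(v,3)
A=cv2.imread('pics/placed.png');Bm=cv2.imread('pics/sq.png')
print('jaw',match(rect('scene',A,.0568),rect('scene',Bm,.0568),60,200,72,165))
print('jaw top edge',match(rect('scene',A,.0568),rect('scene',Bm,.0568),70,180,140,170))
print('block',match(rect('scene',A,.05),rect('scene',Bm,.05),110,260,345,440))
T0=cv2.imread('pics/placedt.png')if False else cv2.imread('pics/top0.png')
g=cv2.cvtColor(rect('top',T0,.05),6).astype(float); yy=np.arange(-145,15,.25)
prof=cv2.GaussianBlur(g,(0,0),2)
# plate front edge / block rear edge per top view : profile
p=prof[100:180].mean(0)
d=np.gradient(p); i=[k for k in range(2,len(d)-2) if abs(d[k])>1.0 and abs(d[k])==abs(d[k-2:k+3]).max()]
print([(yy[k],round(d[k],1)) for k in i])
W=np.load('top0.npy'); P=W.reshape(-1,3);P=P[np.isfinite(P[:,0])];B=np.array([.5325,-.0705,0]);V=np.array([np.cos(YW),np.sin(YW),0])
y=(P-B)@U*1e3;x=(P-B)@V*1e3
for z0,n in ((.044,'all'),):
    k=(abs(x)<14)&(P[:,2]>z0)&(y>-125)&(y<0); h,e=np.histogram(y[k],np.arange(-125,1,1)); print([(int(e[j]),int(h[j])) for j in range(len(h)) if h[j]])
```

```text
jaw (45.25, 6, 0.707)
jaw top edge (42.0, 0, 0.996)
block (15.25, -2, 0.993)
[(np.float64(-129.5), np.float64(-3.4)), (np.float64(-111.0), np.float64(1.4)), (np.float64(-96.25), np.float64(2.2)), (np.float64(-90.5), np.float64(1.4)), (np.float64(-72.0), np.float64(-3.6)), (np.float64(-49.5), np.float64(3.2)), (np.float64(-44.0), np.float64(-5.3)), (np.float64(-30.25), np.float64(5.0)), (np.float64(-12.75), np.float64(-3.9)), (np.float64(-8.25), np.float64(3.4)), (np.float64(6.75), np.float64(1.3))]
[(-125, 7), (-124, 10), (-123, 8), (-122, 8), (-121, 10), (-120, 7), (-119, 10), (-118, 6), (-117, 9), (-116, 8), (-115, 9), (-114, 8), (-113, 8), (-112, 9), (-111, 1), (-98, 2), (-97, 9), (-96, 9), (-95, 9), (-94, 9), (-93, 9), (-92, 8), (-70, 3), (-69, 3), (-68, 4), (-67, 3), (-66, 6), (-65, 5), (-64, 5), (-63, 5), (-62, 5), (-61, 6), (-60, 2), (-59, 6), (-58, 5), (-57, 3), (-56, 4), (-55, 4), (-54, 2), (-53, 6), (-52, 4), (-51, 3), (-50, 6), (-49, 10), (-48, 7), (-47, 10), (-46, 9), (-45, 7), (-44, 9), (-43, 11), (-42, 7), (-41, 10), (-40, 7), (-39, 7), (-38, 11), (-37, 9), (-36, 10), (-35, 8), (-34, 7), (-33, 10), (-32, 7), (-31, 10), (-30, 5), (-9, 3), (-8, 7), (-7, 9), (-6, 6), (-5, 9), (-4, 6), (-3, 5), (-2, 8), (-1, 5)]
```

Jaw travel is about 42 mm, less the initial 21 mm gap and 15.2 mm of block travel, so the plate is sunk about 5.8 mm. The force rise over a free stroke agrees (about 6 mm). I'll check that it is holding steady and hand in.

Run:
```python
from h import *
ctrl.wait(.3); st=ctrl.state(); f=float(st['wrist_force']@U); print(f,(st['ee_pos']-C)@U*1e3,st['time'])
if 14<-f<19: print(ctrl.finish_job())
```

```text
-16.26964715491743 16.483611030667348 20.8917
the job is handed in; nothing more can be done
None
```

The job is handed in: the saddle hangs on the cross-bar, the block is pressed against its leg with the plate sunk about 5.8 mm (±1 mm, estimated from pictures and lever force), and the levers are still held squeezed; no verdict came back.

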